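Sort the returned lancet cartons by weight

ROBOT

A 6-joint arm with a two-finger parallel gripper is mounted at the origin on a cart in front of the work surface, level with it; the furniture and walls round the work are solid. World frame = base frame: x ahead of the robot, y to its left, z up, the work surface at z = 0. Lengths are in m, angles in rad, forces in N, time in s.
With the tool pointing down it reaches from about 0.4 to 0.825 m from the base axis. Payload 7 kg.
Tool frame: the origin (TCP) lies midway between the tips of the shut fingers; the grasp point (between the pads) lies 19 mm behind it (robot.grasp_offset is the distance from the TCP to the grasp point, in m); z points along the fingers, y is the direction in which the jaws open and shut (so a half turn about z gives the same grasp; the last joint's range is limited). The gripper opens to 85 mm and grips with 20 to 120 N. Pads are 22 mm wide; open, the fingers measure 114 mm over their backs; the gripper's body (76 mm by 85 mm) begins 54 mm behind the grasp point. The pads swing forward as they close: fully open they stand 13 mm farther back than shut.
Start: joints at [-0.886, 0.359, 0.012, 0, -1.224, -0.288], TCP at [0.261, -0.623, 0.231] pointing down, gripper open.
Joint ranges: [-3.07, 3.07], [-1.43, 2.12], [-1.02, 1.25], [-3.03, 1.67], [-3.05, -0], [-3.03, 3.03]. Speed limits (rad/s): [2.39, 2.39, 3.01, 3.14, 3.14, 3.14].

INTERFACE

Orientations are given as a unit quaternion [x, y, z, w].
In Python, from workcell import robot gives the robot as it stands. The module is installed in compiled form; this text tells all that it offers.
- The arm moves only by the shell command python3 -m inch 'ROWS' [FORCE]. ROWS is JSON, a list of rows, each a list of 7 numbers: the shift along the world's x, y, z in mm, then the turn, a rotation vector about the world's x, y, z in rad, then the opening, from 0 (shut) to 1 (fully open). A call has 1 to 5 rows; each row is the pose to reach, as a shift and turn from the pose commanded when the call began; what a row does not reach only later rows make up. A row lasts 1/8 s, in which the tool goes at most 62.5 mm and 10.7 degrees, less where a joint would pass 70% of its speed; a pose out of reach is approached as far as the arm can. A call with a gripper value outside its range is refused whole. The fingers move at their own pace and stop on an object; FORCE is the grip in N (left out, the last holds). Time passes only in rows, so rows that repeat a pose let the fingers close. It gives the time, the measured TCP pose, the force and the opening at its end, in the units of the state.
- robot.get_state(): the state, without advancing time (a new reading comes with each control period).
- robot.snapshot(name): name is "scene" or "side" or "wrist"; returns the picture (420x560x3 uint8, blue, green, red); there is no depth.
- robot.camera_info(name): a dict with "camera_matrix" (3x3 intrinsics, pixels), "view" (4x4, takes a point from world to camera coordinates). Camera axes: x right, y down, z forward; pixel columns grow to the right and rows downward; lengths in m; the calibration is good to about 2 mm. A picture is of the moment at which its call begins: read the wrist's pose just before it. camera_info takes no time and is no camera call; for the wrist camera it gives the pose at the moment of the call.
- robot.job_done(): hands the job in, once; it reports no verdict.
The state is a dict: "time": time; "joint_pos": joint angles; "joint_velocities": joint speeds; "joint_efforts": joint torques, N m; "ee_pos": TCP position; "tool_rot": TCP orientation; "wrist_force": force on the tool from outside, world axes, zero at the start; "moment": the same for the moment, N m; "opening": opening from 0.0 (shut) to 1.0 (fully open).
Only numpy, scipy, OpenCV 4.12 (cv2) and the standard library are available. Lean on these libraries where they do the work, as an engineer would, in place of code of your own. Each camera call takes 0.05 s, during which the arm holds its last target.

TASK

Three identical closed lancet cartons have come back in the returns tray: one is still full, the other two are part-used. Find the full one by its weight, set the two part-used cartons flat into the two bays of the white holder, one in each, and finish while holding the full carton up, level and in the gripper, about 20 cm above the desk, ready to be handed over. Leave the pen and the eraser in the tray where they lie.

Things in the scene. Friction and masses are not known exactly. Their poses are not given: they have to be found in the camera images.
- carton_p_center (a point): White lancet carton with red printing, closed, 60 x 90 x 45 mm (own x, y, z), lying flat in the tray; this point is its centre, 22.5 mm above its underside. Grip it across its 60 mm (own x). The three cartons look the same: the full one weighs about 0.40 kg (0.38 to 0.42), the two part-used ones 0.12 to 0.21 kg each; any of the three may be the full one.
- carton_q_center (a point): White lancet carton with red printing, closed, 60 x 90 x 45 mm (own x, y, z), lying flat in the tray; this point is its centre, 22.5 mm above its underside. Grip it across its 60 mm (own x). The three cartons look the same: the full one weighs about 0.40 kg (0.38 to 0.42), the two part-used ones 0.12 to 0.21 kg each; any of the three may be the full one.
- carton_r_center (a point): White lancet carton with red printing, closed, 60 x 90 x 45 mm (own x, y, z), lying flat in the tray; this point is its centre, 22.5 mm above its underside. Grip it across its 60 mm (own x). The three cartons look the same: the full one weighs about 0.40 kg (0.38 to 0.42), the two part-used ones 0.12 to 0.21 kg each; any of the three may be the full one.
- carton_p: The same carton as carton_p_center; origin at the centre of its underside.
- carton_q: The same carton as carton_q_center; origin at the centre of its underside.
- carton_r: The same carton as carton_r_center; origin at the centre of its underside.
- tray: Grey returns tray, fixed to the desk, 200 x 370 mm (own x, y), rim 23 mm high, floor 3 mm above the desk; origin at the centre of its underside. The three cartons lie in a row along its y axis, about 110 mm apart, with their 90 mm length roughly along the tray's x; the pen and the eraser lie behind them, towards its +x side.
- holder: White holder, fixed to the desk, 201 x 72 mm (own x, y; 79 mm over the lips), with two bays end to end along its x axis, each 96 x 66 mm inside; the long side walls with their outward-flared lips are 22 mm high, the end walls 32 mm and the divider 26 mm above the desk. Origin at the centre of its underside.
- bay_near (a point): Centre of the floor of the holder's bay at its -x end, 4 mm above the desk; axes as the holder's: a carton fits with its 90 mm length (own y) along the holder's x, either way round.
- bay_far (a point): Centre of the floor of the holder's bay at its +x end, 4 mm above the desk; axes as the holder's, same fit.
- pen_center (a point): Middle of a blue ball pen, 140 mm long and 10 mm thick, lying loose in the tray behind the cartons.
- eraser_center (a point): Middle of a blue and white eraser, 20 x 42 x 11 mm, lying loose in the tray behind the cartons.
Mind the look-alikes: they are no part of the job. What is shaped like the carton_r but turquoise is not meant.

How it is judged:
On the way, in this order (a step that is already met when the one before it is completed fails the run):
1. one part-used carton sits in a bay, let go (((((horizontal distance between carton_p_center and bay_near below 0.01 m and z of carton_p_center in the frame of bay_near between 0.017 and 0.0265 m and angle between carton_p_center's own z axis and vertical below 0.08 rad) or (horizontal distance between carton_p_center and bay_far below 0.01 m and z of carton_p_center in the frame of bay_far between 0.017 and 0.0265 m and angle between carton_p_center's own z axis and vertical below 0.08 rad)) and contact force between carton_p and holder below 2.9 N and contact force between the fingers and carton_p below 0.2 N and linear speed of carton_p below 0.02 m/s) or (((horizontal distance between carton_q_center and bay_near below 0.01 m and z of carton_q_center in the frame of bay_near between 0.017 and 0.0265 m and angle between carton_q_center's own z axis and vertical below 0.08 rad) or (horizontal distance between carton_q_center and bay_far below 0.01 m and z of carton_q_center in the frame of bay_far between 0.017 and 0.0265 m and angle between carton_q_center's own z axis and vertical below 0.08 rad)) and contact force between carton_q and holder below 2.9 N and contact force between the fingers and carton_q below 0.2 N and linear speed of carton_q below 0.02 m/s) or (((horizontal distance between carton_r_center and bay_near below 0.01 m and z of carton_r_center in the frame of bay_near between 0.017 and 0.0265 m and angle between carton_r_center's own z axis and vertical below 0.08 rad) or (horizontal distance between carton_r_center and bay_far below 0.01 m and z of carton_r_center in the frame of bay_far between 0.017 and 0.0265 m and angle between carton_r_center's own z axis and vertical below 0.08 rad)) and contact force between carton_r and holder below 2.9 N and contact force between the fingers and carton_r below 0.2 N and linear speed of carton_r below 0.02 m/s))), for 0.2 s.
2. both part-used cartons sit in the bays, let go ((((((horizontal distance between carton_p_center and bay_near below 0.01 m and z of carton_p_center in the frame of bay_near between 0.017 and 0.0265 m and angle between carton_p_center's own z axis and vertical below 0.08 rad) or (horizontal distance between carton_p_center and bay_far below 0.01 m and z of carton_p_center in the frame of bay_far between 0.017 and 0.0265 m and angle between carton_p_center's own z axis and vertical below 0.08 rad)) and contact force between carton_p and holder below 2.9 N and contact force between the fingers and carton_p below 0.2 N and linear speed of carton_p below 0.02 m/s) and (((horizontal distance between carton_q_center and bay_near below 0.01 m and z of carton_q_center in the frame of bay_near between 0.017 and 0.0265 m and angle between carton_q_center's own z axis and vertical below 0.08 rad) or (horizontal distance between carton_q_center and bay_far below 0.01 m and z of carton_q_center in the frame of bay_far between 0.017 and 0.0265 m and angle between carton_q_center's own z axis and vertical below 0.08 rad)) and contact force between carton_q and holder below 2.9 N and contact force between the fingers and carton_q below 0.2 N and linear speed of carton_q below 0.02 m/s)) or ((((horizontal distance between carton_p_center and bay_near below 0.01 m and z of carton_p_center in the frame of bay_near between 0.017 and 0.0265 m and angle between carton_p_center's own z axis and vertical below 0.08 rad) or (horizontal distance between carton_p_center and bay_far below 0.01 m and z of carton_p_center in the frame of bay_far between 0.017 and 0.0265 m and angle between carton_p_center's own z axis and vertical below 0.08 rad)) and contact force between carton_p and holder below 2.9 N and contact force between the fingers and carton_p below 0.2 N and linear speed of carton_p below 0.02 m/s) and (((horizontal distance between carton_r_center and bay_near below 0.01 m and z of carton_r_center in the frame of bay_near between 0.017 and 0.0265 m and angle between carton_r_center's own z axis and vertical below 0.08 rad) or (horizontal distance between carton_r_center and bay_far below 0.01 m and z of carton_r_center in the frame of bay_far between 0.017 and 0.0265 m and angle between carton_r_center's own z axis and vertical below 0.08 rad)) and contact force between carton_r and holder below 2.9 N and contact force between the fingers and carton_r below 0.2 N and linear speed of carton_r below 0.02 m/s)) or ((((horizontal distance between carton_q_center and bay_near below 0.01 m and z of carton_q_center in the frame of bay_near between 0.017 and 0.0265 m and angle between carton_q_center's own z axis and vertical below 0.08 rad) or (horizontal distance between carton_q_center and bay_far below 0.01 m and z of carton_q_center in the frame of bay_far between 0.017 and 0.0265 m and angle between carton_q_center's own z axis and vertical below 0.08 rad)) and contact force between carton_q and holder below 2.9 N and contact force between the fingers and carton_q below 0.2 N and linear speed of carton_q below 0.02 m/s) and (((horizontal distance between carton_r_center and bay_near below 0.01 m and z of carton_r_center in the frame of bay_near between 0.017 and 0.0265 m and angle between carton_r_center's own z axis and vertical below 0.08 rad) or (horizontal distance between carton_r_center and bay_far below 0.01 m and z of carton_r_center in the frame of bay_far between 0.017 and 0.0265 m and angle between carton_r_center's own z axis and vertical below 0.08 rad)) and contact force between carton_r and holder below 2.9 N and contact force between the fingers and carton_r below 0.2 N and linear speed of carton_r below 0.02 m/s)))), for 0.2 s.
At the end, for the whole second after the job is handed in: Two part-used cartons flat in the bays (10 mm of bay centre, 4 mm of fully down, 0.08 rad; each bears under 2.9 N on it), let go, at rest; full carton held still in the fingers, centre 0.15 to 0.35 m above the desk, tilt under 0.25 rad, touching no tray, holder or other carton ((((((horizontal distance between carton_q_center and bay_near below 0.01 m and z of carton_q_center in the frame of bay_near between 0.017 and 0.0265 m and angle between carton_q_center's own z axis and vertical below 0.08 rad) or (horizontal distance between carton_q_center and bay_far below 0.01 m and z of carton_q_center in the frame of bay_far between 0.017 and 0.0265 m and angle between carton_q_center's own z axis and vertical below 0.08 rad)) and contact force between carton_q and holder below 2.9 N and contact force between the fingers and carton_q below 0.2 N and linear speed of carton_q below 0.02 m/s) and (((horizontal distance between carton_r_center and bay_near below 0.01 m and z of carton_r_center in the frame of bay_near between 0.017 and 0.0265 m and angle between carton_r_center's own z axis and vertical below 0.08 rad) or (horizontal distance between carton_r_center and bay_far below 0.01 m and z of carton_r_center in the frame of bay_far between 0.017 and 0.0265 m and angle between carton_r_center's own z axis and vertical below 0.08 rad)) and contact force between carton_r and holder below 2.9 N and contact force between the fingers and carton_r below 0.2 N and linear speed of carton_r below 0.02 m/s) and height (world z) of carton_p_center between 0.15 and 0.35 m and angle between carton_p_center's own z axis and vertical below 0.25 rad and contact force between the fingers and carton_p above 2 N and linear speed of carton_p below 0.03 m/s and contact force between carton_p and tray below 0.1 N and contact force between carton_p and holder below 0.1 N and contact force between carton_p and carton_q below 0.1 N and contact force between carton_p and carton_r below 0.1 N and distance between the grasp point and carton_p_center below 0.06 m) or ((((horizontal distance between carton_p_center and bay_near below 0.01 m and z of carton_p_center in the frame of bay_near between 0.017 and 0.0265 m and angle between carton_p_center's own z axis and vertical below 0.08 rad) or (horizontal distance between carton_p_center and bay_far below 0.01 m and z of carton_p_center in the frame of bay_far between 0.017 and 0.0265 m and angle between carton_p_center's own z axis and vertical below 0.08 rad)) and contact force between carton_p and holder below 2.9 N and contact force between the fingers and carton_p below 0.2 N and linear speed of carton_p below 0.02 m/s) and (((horizontal distance between carton_r_center and bay_near below 0.01 m and z of carton_r_center in the frame of bay_near between 0.017 and 0.0265 m and angle between carton_r_center's own z axis and vertical below 0.08 rad) or (horizontal distance between carton_r_center and bay_far below 0.01 m and z of carton_r_center in the frame of bay_far between 0.017 and 0.0265 m and angle between carton_r_center's own z axis and vertical below 0.08 rad)) and contact force between carton_r and holder below 2.9 N and contact force between the fingers and carton_r below 0.2 N and linear speed of carton_r below 0.02 m/s) and height (world z) of carton_q_center between 0.15 and 0.35 m and angle between carton_q_center's own z axis and vertical below 0.25 rad and contact force between the fingers and carton_q above 2 N and linear speed of carton_q below 0.03 m/s and contact force between carton_q and tray below 0.1 N and contact force between carton_q and holder below 0.1 N and contact force between carton_q and carton_p below 0.1 N and contact force between carton_q and carton_r below 0.1 N and distance between the grasp point and carton_q_center below 0.06 m) or ((((horizontal distance between carton_p_center and bay_near below 0.01 m and z of carton_p_center in the frame of bay_near between 0.017 and 0.0265 m and angle between carton_p_center's own z axis and vertical below 0.08 rad) or (horizontal distance between carton_p_center and bay_far below 0.01 m and z of carton_p_center in the frame of bay_far between 0.017 and 0.0265 m and angle between carton_p_center's own z axis and vertical below 0.08 rad)) and contact force between carton_p and holder below 2.9 N and contact force between the fingers and carton_p below 0.2 N and linear speed of carton_p below 0.02 m/s) and (((horizontal distance between carton_q_center and bay_near below 0.01 m and z of carton_q_center in the frame of bay_near between 0.017 and 0.0265 m and angle between carton_q_center's own z axis and vertical below 0.08 rad) or (horizontal distance between carton_q_center and bay_far below 0.01 m and z of carton_q_center in the frame of bay_far between 0.017 and 0.0265 m and angle between carton_q_center's own z axis and vertical below 0.08 rad)) and contact force between carton_q and holder below 2.9 N and contact force between the fingers and carton_q below 0.2 N and linear speed of carton_q below 0.02 m/s) and height (world z) of carton_r_center between 0.15 and 0.35 m and angle between carton_r_center's own z axis and vertical below 0.25 rad and contact force between the fingers and carton_r above 2 N and linear speed of carton_r below 0.03 m/s and contact force between carton_r and tray below 0.1 N and contact force between carton_r and holder below 0.1 N and contact force between carton_r and carton_p below 0.1 N and contact force between carton_r and carton_q below 0.1 N and distance between the grasp point and carton_r_center below 0.06 m))); the arm keeps its last pose, push and grip.
It fails at once if the pen or the eraser in the tray is disturbed (moved over 30 mm) (distance of any of pen_center, eraser_center from where it was at the start of the episode above 0.03 m).
It also fails if it takes over 72 s, if anything falls off the work surface, if the arm or the gripper's body presses on something with over 40 N, if the wrist force passes 120 N, or if a joint passes its speed limit or range.

## Working session

There is one attempt and no reset: what is moved stays moved. The work goes in short steps, Python scripts to look and compute and a shell command to move; the robot and the scene stay as the last step left them, time stands still between calls to the robot, and variables do not carry over. Pictures are saved under pics/ and viewed, and the job is handed in when it is done.

```bash
mkdir -p pics; python3 - <<'E'
from workcell import robot
import cv2,numpy as np
s=robot.get_state(); print(s)
print(robot.grasp_offset)
for n in ["scene","side","wrist"]:
    cv2.imwrite(f"pics/{n}0.png",robot.snapshot(n)); i=robot.camera_info(n); print(n,np.round(i["camera_matrix"],1).tolist(),np.round(i["view"],4).tolist())
E
```

```text
{'time': 0.0, 'joint_pos': array([-8.85894643e-01,  3.59372587e-01,  1.10471665e-02, -3.63152886e-04,
       -1.22409689e+00, -2.88158802e-01]), 'joint_velocities': array([ 1.88311645e-03,  4.10517798e-05, -1.19515750e-05,  7.11443593e-04,
        7.59861208e-05,  9.09822009e-04]), 'joint_efforts': array([-6.00478670e-04, -5.83328676e+01,  2.93417823e+01,  6.93687782e+00,
       -6.08623872e-03, -8.21920665e-07]), 'ee_pos': array([ 0.26065549, -0.6221107 ,  0.2303655 ]), 'tool_rot': array([-1.97012278e-01,  9.80400669e-01,  7.98477679e-04, -2.29212930e-04]), 'wrist_force': array([ 0.05769712, -0.00099167, -0.45104412]), 'moment': array([-0.01942826, -0.0155134 , -0.0077905 ]), 'opening': 0.9986786223531271}
0.0187
scene [[543.0, 0.0, 266.1], [0.0, 543.0, 214.4], [0.0, 0.0, 1.0]] [[-0.6181, -0.7859, 0.0176, 0.3272], [-0.4516, 0.3367, -0.8262, 0.3238], [0.6435, -0.5186, -0.5631, 1.1561], [0.0, 0.0, 0.0, 1.0]]
side [[436.2, 0.0, 280.8], [0.0, 436.2, 212.6], [0.0, 0.0, 1.0]] [[-0.9967, -0.0812, -0.0052, 0.6011], [-0.0404, 0.549, -0.8348, 0.0884], [0.0706, -0.8319, -0.5505, 1.2334], [0.0, 0.0, 0.0, 1.0]]
wrist [[345.2, 0.0, 282.8], [0.0, 345.2, 212.4], [0.0, 0.0, 1.0]] [[-0.3865, 0.9223, 0.0014, 0.6751], [0.8748, 0.3661, 0.3175, -0.0412], [0.2923, 0.1239, -0.9483, 0.3794], [0.0, 0.0, 0.0, 1.0]]
```

View pics/scene0.png

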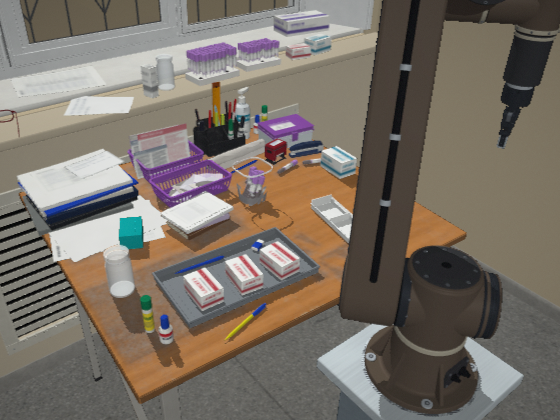

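View pics/side0.png

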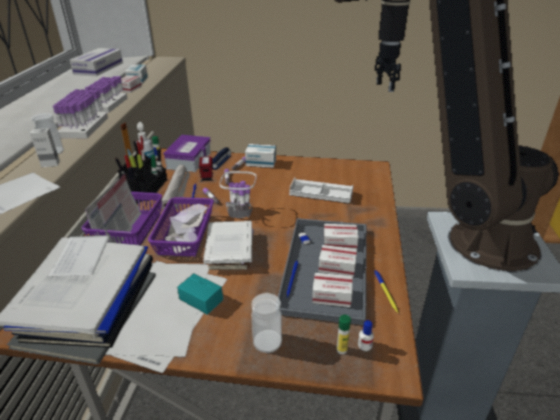

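View pics/wrist0.png

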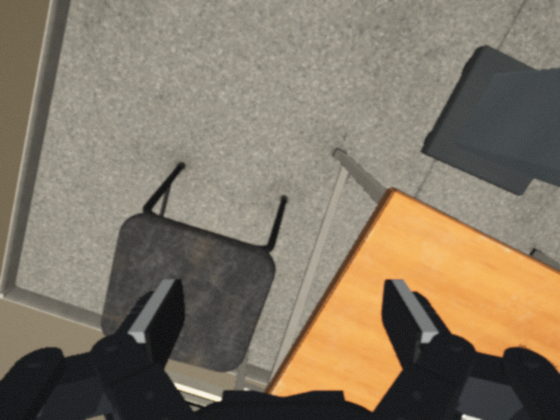

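The scene view shows three cartons in the tray at about (204,288), (244,272) and (279,259). The holder is partly hidden behind the arm at (335,215). The side view shows the cartons at (333,289), (337,260) and (341,234), with the holder at (321,190). Next I'll enlarge these areas and measure.

```bash
cat > h.py <<'E'
import numpy as np,cv2
from workcell import robot
def cam(n):
    i=robot.camera_info(n); return np.array(i["camera_matrix"]),np.array(i["view"])
def ray(n,px,z,kv=None):
    K,V=kv or cam(n); R=V[:3,:3];t=V[:3,3]
    o=-R.T@t; px=np.atleast_2d(px).astype(float)
    d=np.c_[px,np.ones(len(px))]@np.linalg.inv(K).T@R
    return o+d*((z-o[2])/d[:,2])[:,None]
def proj(n,P,kv=None):
    K,V=kv or cam(n); P=np.atleast_2d(P); c=P@V[:3,:3].T+V[:3,3]; u=c@K.T; return u[:,:2]/u[:,2:]
E
python3 - <<'E'
import cv2
from h import *
a=cv2.imread("pics/side0.png"); cv2.imwrite("pics/side0c.png",cv2.resize(a[170:330,270:420],None,fx=3.7,fy=3.7,interpolation=cv2.INTER_CUBIC))
a=cv2.imread("pics/scene0.png"); cv2.imwrite("pics/scene0c.png",cv2.resize(a[180:330,150:360],None,fx=3.7,fy=3.7,interpolation=cv2.INTER_CUBIC))
print(ray("side",[(333,281),(337,252),(341,227)],.048)); print(ray("side",[(321,190)],.02))
print(ray("scene",[(203,283),(244,266),(279,254)],.048))
E
```

```text
[[0.45857124 0.24227763 0.048     ]
 [0.44624249 0.13081847 0.048     ]
 [0.43217734 0.01747637 0.048     ]]
[[ 0.48795271 -0.23126734  0.02      ]]
[[0.45474655 0.25078977 0.048     ]
 [0.44695155 0.13565615 0.048     ]
 [0.43172867 0.03593914 0.048     ]]
```

View pics/side0c.png

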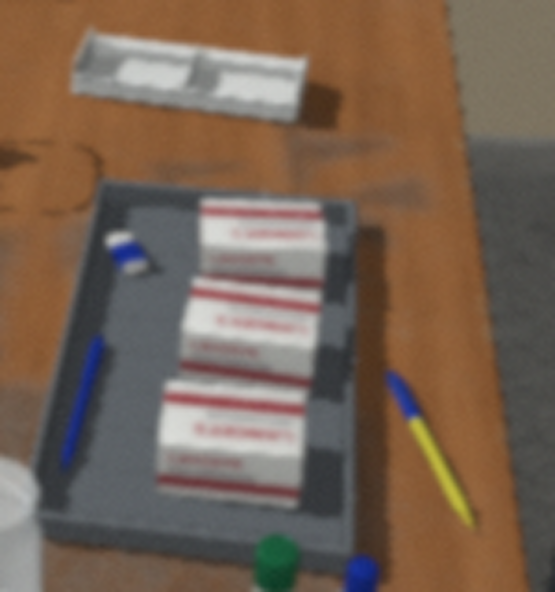

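View pics/scene0c.png

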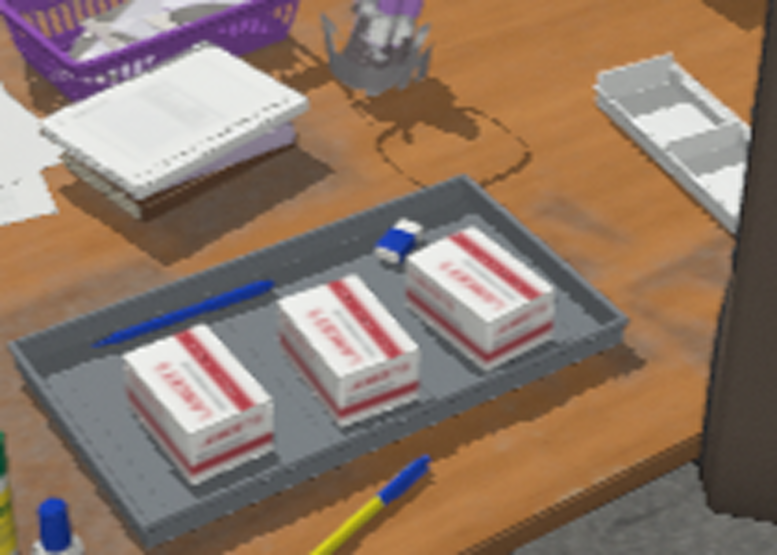

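```bash
python3 -m inch '[[30,49,13,0,0,-0.05,1],[60,98,26,0,0,-0.1,1],[90,147,39,0,0,-0.15,1],[120,196,52,0,0,-0.2,1],[150,245,65,0,0,-0.25,1]]'; python3 -m inch '[[30,49,13,0,0,-0.05,1],[60,98,26,0,0,-0.1,1],[90,147,35,0,0,-0.146,1],[90,147,35,0,0,-0.146,1],[90,147,35,0,0,-0.146,1]]'
python3 - <<'E'
from h import *
K,V=cam("wrist"); np.savez("w1.npz",K=K,V=V)
a=robot.snapshot("wrist"); cv2.imwrite("pics/w1.png",a)
s=robot.get_state();print(s["time"],s["ee_pos"],s["tool_rot"],s["wrist_force"])
E
```

```text
time: 0.78
ee_pos: [0.4114, -0.3758, 0.2967]
tool_rot: [-0.072, 0.997, 0.0, 0.0]
wrist_force: [0.6, -0.1, 0.3]
opening: 0.996
time: 1.4
ee_pos: [0.5007, -0.2302, 0.331]
tool_rot: [-0.001, 1.0, 0.0, -0.0]
wrist_force: [-0.8, -0.1, -0.1]
opening: 0.998
1.45 [ 0.50038337 -0.23084306  0.33094937] [-4.51757465e-04  9.99999832e-01  4.43077632e-05 -3.59179902e-04] [ 0.51274269  0.53291302 -0.06649535]
```

View pics/w1.png

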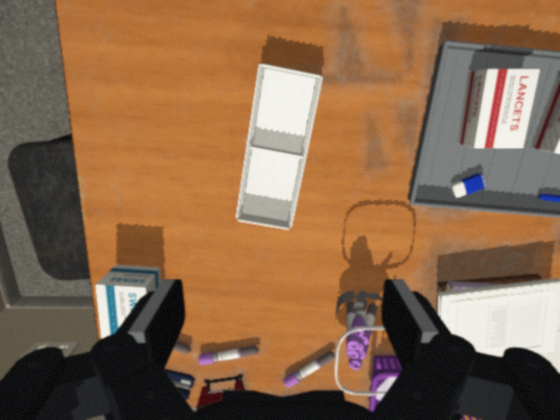

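The holder is fully visible, with corners near (260,64), (322,75), (291,229) and (237,221). I'll enlarge it to get its rims, then move over the tray.

```bash
python3 - <<'E'
from h import *
a=cv2.imread("pics/w1.png"); cv2.imwrite("pics/w1c.png",cv2.resize(a[50:245,215:345],None,fx=3,fy=3,interpolation=cv2.INTER_CUBIC))
E
python3 -m inch '[[-7,60,0,0,0,0,1],[-15,120,0,0,0,0,1],[-22,180,0,0,0,0,1],[-30,240,0,0,0,0,1],[-35,300,0,0,0,0,1]]'; python3 -m inch '[[-5,50,0,0,0,0,1],[-5,60,0,0,0,0,1],[-5,60,0,0,0,0,1]]'
python3 - <<'E'
from h import *
K,V=cam("wrist"); np.savez("w2.npz",K=K,V=V)
a=robot.snapshot("wrist"); cv2.imwrite("pics/w2.png",a)
s=robot.get_state();print(s["time"],s["ee_pos"],s["tool_rot"],s["wrist_force"])
E
```

```text
time: 2.08
ee_pos: [0.4651, 0.0698, 0.3315]
tool_rot: [0.001, 1.0, 0.0, 0.0]
wrist_force: [1.5, -0.3, 0.2]
opening: 1.003
time: 2.45
ee_pos: [0.4609, 0.1288, 0.331]
tool_rot: [-0.0, 1.0, -0.0, -0.0]
wrist_force: [-1.1, -0.3, -0.6]
opening: 1.003
2.5 [0.46092803 0.12830452 0.33108966] [ 4.61687575e-05  9.99999945e-01 -2.40543180e-04 -2.23875900e-04] [0.27781378 0.78032771 0.0912363 ]
```

View pics/w1c.png

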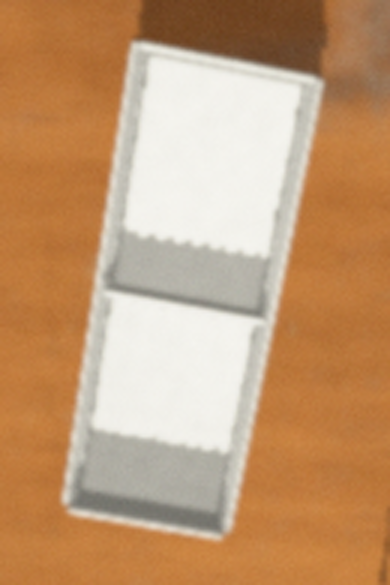

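View pics/w2.png

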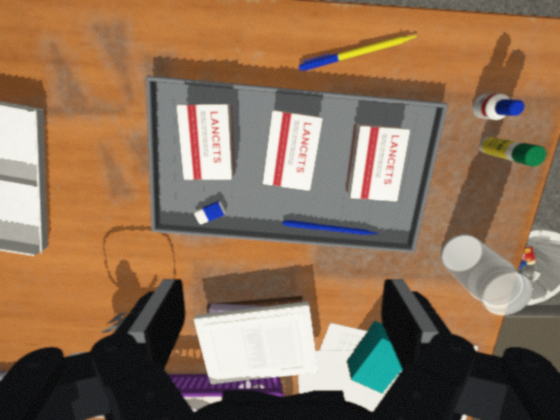

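```bash
python3 - <<'E'
from h import *
a=cv2.imread("pics/w2.png"); cv2.imwrite("pics/w2c.png",cv2.resize(a[85:220,160:430],None,fx=2.95,fy=2.95,interpolation=cv2.INTER_CUBIC))
d=np.load("w1.npz");kv=(d["K"],d["V"])
# holder outline: low saturation mask
b=cv2.imread("pics/w1.png"); hsv=cv2.cvtColor(b,cv2.COLOR_BGR2HSV)
m=((hsv[...,1]<70)&(hsv[...,2]>70)).astype(np.uint8); m[:, :225]=0;m[:,335:]=0;m[:55]=0;m[240:]=0
c=max(cv2.findContours(m,0,1)[0],key=cv2.contourArea); r=cv2.minAreaRect(c); B=cv2.boxPoints(r); print(r,B.tolist())
ap=cv2.approxPolyDP(c,6,True)[:,0]; print(ap.tolist())
for z in (.022,.032): print(z,ray("wrist",ap,z,kv)[:,:2].round(4).tolist())
E
```

```text
((275.8244934082031, 146.74021911621094), (65.30418395996094, 159.49169921875), 10.954063415527344) [[228.61386108398438, 218.82846069335938], [258.9208068847656, 62.24273681640625], [323.0351257324219, 74.6519775390625], [292.7281799316406, 231.23770141601562]]
[[262, 63], [236, 217], [287, 229], [322, 77]]
0.022 [[0.3809, -0.256], [0.577, -0.2952], [0.5946, -0.2246], [0.3964, -0.1833]]
0.032 [[0.3818, -0.2554], [0.5735, -0.2938], [0.5907, -0.2248], [0.397, -0.1843]]
```

View pics/w2c.png

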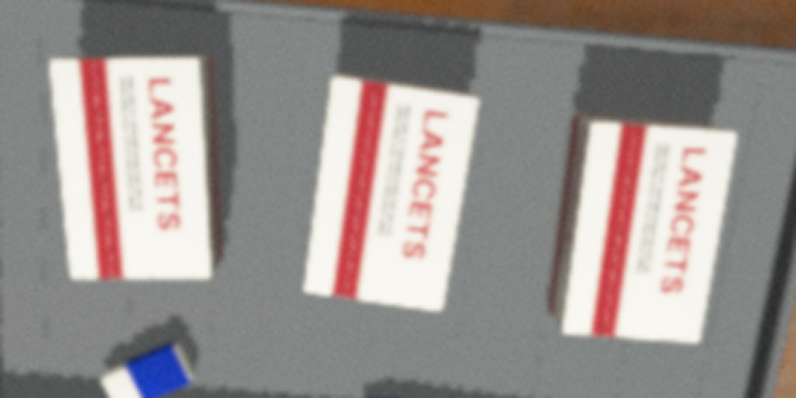

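```bash
cat >m.py <<'E'
from h import *
d=np.load("w1.npz");kv=(d["K"],d["V"])
H=np.array([(135,42),(322,78),(227,537),(65,505)])/3+(215,50)
for z in(.022,.027,.032):
    P=ray("wrist",H,z,kv)[:,:2]; print(z,P.round(4).tolist(),"len",np.linalg.norm(P[2]-P[1]).round(4),np.linalg.norm(P[3]-P[0]).round(4),"wid",np.linalg.norm(P[1]-P[0]).round(4),np.linalg.norm(P[3]-P[2]).round(4),"c",P.mean(0).round(4),"ang",[np.degrees(np.arctan2(*(P[i]-P[j])[::-1])).round(2) for i,j in((2,1),(3,0),(1,0),(2,3))])
D=np.array([(105,292),(265,318)])/3+(215,50); P=ray("wrist",D,.026,kv)[:,:2];print("div",P,P.mean(0),np.linalg.norm(P[1]-P[0]))
d=np.load("w2.npz");kv=(d["K"],d["V"])
for n,Q in dict(L=[(50,59),(200,57),(213,277),(71,280)],M=[(333,76),(479,97),(443,311),(304,293)],R=[(591,121),(737,132),(700,343),(562,334)]).items():
    P=ray("wrist",np.array(Q)/2.95+(160,85),.048,kv)[:,:2]
    print(n,"c",P.mean(0).round(4),"len",np.linalg.norm(P[2]-P[1]).round(4),np.linalg.norm(P[3]-P[0]).round(4),"wid",np.linalg.norm(P[1]-P[0]).round(4),np.linalg.norm(P[3]-P[2]).round(4),"ang",[np.degrees(np.arctan2(*(P[i]-P[j])[::-1])).round(2) for i,j in((2,1),(3,0),(1,0),(2,3))])
E
python3 m.py
```

```text
0.022 [[0.382, -0.2584], [0.3953, -0.1829], [0.5946, -0.2195], [0.5789, -0.2943]] len 0.2026 0.2001 wid 0.0766 0.0765 c [ 0.4877 -0.2388] ang [np.float64(-10.41), np.float64(-10.35), np.float64(80.03), np.float64(78.19)]
0.027 [[0.3825, -0.2581], [0.3956, -0.1834], [0.5926, -0.2196], [0.5772, -0.2936]] len 0.2003 0.1979 wid 0.0758 0.0756 c [ 0.487  -0.2387] ang [np.float64(-10.41), np.float64(-10.35), np.float64(80.03), np.float64(78.19)]
0.032 [[0.3829, -0.2578], [0.3959, -0.184], [0.5907, -0.2198], [0.5754, -0.2929]] len 0.1981 0.1957 wid 0.0749 0.0748 c [ 0.4862 -0.2386] ang [np.float64(-10.41), np.float64(-10.35), np.float64(80.03), np.float64(78.19)]
div [[ 0.48092357 -0.27280521]
 [ 0.49188725 -0.20417876]] [ 0.48640541 -0.23849198] 0.06949670346918492
L c [0.4333 0.0341] len 0.0894 0.0899 wid 0.0598 0.0606 ang [np.float64(0.7), np.float64(0.18), np.float64(90.78), np.float64(91.29)]
M c [0.4438 0.1395] len 0.0898 0.0901 wid 0.0593 0.0602 ang [np.float64(-7.8), np.float64(-8.39), np.float64(82.18), np.float64(82.47)]
R c [0.4597 0.2478] len 0.0897 0.09 wid 0.0598 0.0604 ang [np.float64(-3.55), np.float64(-3.88), np.float64(85.88), np.float64(86.19)]
```

Measured so far:

| Item | x, y (m) | Yaw |
|---|---|---|
| Holder centre | (0.4865, -0.2386) | -10.4° |
| Carton L | (0.433, 0.034) | +0.7° |
| Carton M | (0.444, 0.1395) | -8° |
| Carton R | (0.460, 0.248) | -3.8° |

I'll start with L.

```bash
python3 -m inch '[[-6,-20,-50,0,0,0.01,1],[-12,-40,-102,0,0,0.01,1],[-18,-62,-154,0,0,0.01,1],[-24,-84,-206,0,0,0.01,1],[-28,-95,-235,0,0,0.01,1]]'; python3 -m inch '[[0,0,-4,0,0,0,1],[0,0,-20,0,0,0,1],[0,0,-45,0,0,0,1],[0,0,-65,0,0,0,1],[0,0,-74,0,0,0,1]]' 40; python3 -m inch '[[0,0,0,0,0,0,1],[0,0,0,0,0,0,1]]'
python3 - <<'E'
from h import *
a=robot.snapshot("wrist"); cv2.imwrite("pics/w3.png",a)
s=robot.get_state();print(s["time"],s["ee_pos"],s["tool_rot"],s["wrist_force"])
E
```

```text
time: 3.12
ee_pos: [0.4311, 0.0312, 0.0942]
tool_rot: [-0.004, 1.0, -0.001, -0.001]
wrist_force: [0.3, 0.4, 0.2]
opening: 0.998
time: 3.75
ee_pos: [0.4338, 0.0345, 0.0226]
tool_rot: [-0.005, 1.0, 0.0, 0.0]
wrist_force: [0.3, -0.6, 0.7]
opening: 1.001
time: 4.0
ee_pos: [0.4336, 0.0348, 0.0232]
tool_rot: [-0.005, 1.0, 0.0, 0.001]
wrist_force: [0.5, -0.4, -0.5]
opening: 0.998
4.05 [0.43358435 0.03477419 0.02318897] [-5.46176856e-03  9.99984719e-01  3.65753080e-04  7.73338405e-04] [-0.56965786 -0.20383662  0.42854455]
```

View pics/w3.png

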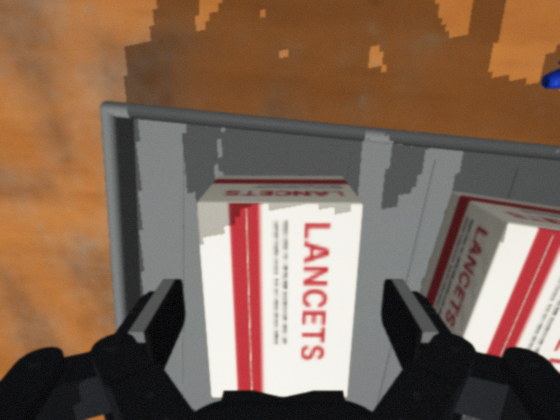

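The carton (top edge from 200 to 362) sits between the fingers (184 and 385), about 16 to 23 px clear on each side. Closing and lifting.

```bash
python3 -m inch '[[0,0,0,0,0,0,0.6],[0,0,0,0,0,0,0.5],[0,0,0,0,0,0,0.4],[0,0,0,0,0,0,0.3],[0,0,0,0,0,0,0.3]]' 40; python3 -m inch '[[0,0,0,0,0,0,0.3],[0,0,3,0,0,0,0.3],[0,0,15,0,0,0,0.3],[0,0,35,0,0,0,0.3],[0,0,50,0,0,0,0.3]]';python3 -m inch '[[0,0,0,0,0,0,0.3],[0,0,0,0,0,0,0.3],[0,0,0,0,0,0,0.3]]';for i in 1 2 3 4 5; do python3 -m inch '[[0,0,0,0,0,0,0.3]]' | grep -E 'force|open'; done
python3 - <<'E'
from h import *
a=robot.snapshot("wrist"); cv2.imwrite("pics/w4.png",a)
s=robot.get_state();print(s["time"],s["ee_pos"],s["wrist_force"],s["moment"])
E
```

```text
time: 4.68
ee_pos: [0.4331, 0.0345, 0.0229]
tool_rot: [-0.006, 1.0, 0.0, 0.0]
wrist_force: [-2.5, -0.4, 7.3]
opening: 0.695
time: 5.3
ee_pos: [0.4328, 0.0345, 0.0735]
tool_rot: [-0.005, 1.0, 0.0, 0.0]
wrist_force: [0.8, 0.0, -3.7]
opening: 0.692
time: 5.68
ee_pos: [0.4323, 0.0342, 0.0717]
tool_rot: [-0.005, 1.0, -0.0, -0.001]
wrist_force: [0.8, 0.3, -4.3]
opening: 0.694
wrist_force: [0.2, 0.2, -3.6]
opening: 0.693
wrist_force: [-0.6, 0.2, -4.6]
opening: 0.694
wrist_force: [-0.9, 0.2, -3.4]
opening: 0.692
wrist_force: [-0.2, 0.1, -4.3]
opening: 0.69
wrist_force: [0.3, -0.4, -3.5]
opening: 0.691
6.35 [0.43285567 0.03446227 0.07231589] [-0.21872355  0.64252863 -3.99511693] [-0.01645913  0.02918329  0.02951506]
```

View pics/w4.png

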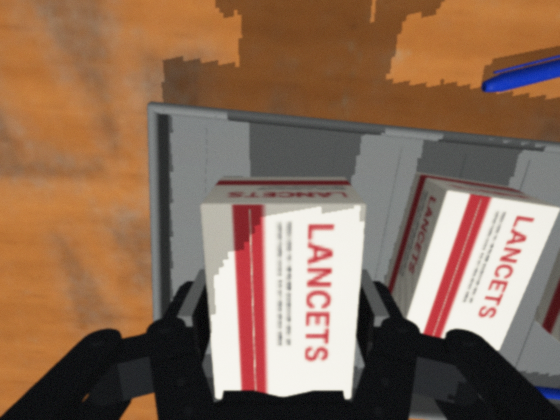

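The measured force is about 4.0 N, roughly 0.40 kg, so L is the full carton. I'll put it back where it was and fetch M.

```bash
python3 -m inch '[[0,0,-12,0,0,0,0.3],[0,0,-27,0,0,0,0.3],[0,0,-40,0,0,0,0.3],[0,0,-47,0,0,0,0.3],[0,0,-49,0,0,0,0.3]]'; python3 -m inch '[[0,0,0,0,0,0,0.3],[0,0,0,0,0,0,0.75],[0,0,0,0,0,0,1],[0,0,0,0,0,0,1],[0,0,0,0,0,0,1]]'; python3 -m inch '[[0,0,5,0,0,0,1],[0,0,30,0,0,0,1],[0,0,75,0,0,-0.03,1],[5,40,100,0,0,-0.08,1],[9,85,100,0,0,-0.14,1]]'; python3 -m inch '[[2,20,0,0,0,-0.008,1],[2,20,0,0,0,-0.008,1],[2,20,0,0,0,-0.008,1]]'
python3 - <<'E'
from h import *
K,V=cam("wrist"); np.savez("w5.npz",K=K,V=V)
a=robot.snapshot("wrist"); cv2.imwrite("pics/w5.png",a)
s=robot.get_state();print(s["time"],s["ee_pos"],s["tool_rot"],s["wrist_force"])
E
```

```text
time: 6.98
ee_pos: [0.4322, 0.0341, 0.0229]
tool_rot: [-0.005, 1.0, -0.001, -0.001]
wrist_force: [-9.6, -0.6, 20.0]
opening: 0.693
time: 7.6
ee_pos: [0.433, 0.0345, 0.0234]
tool_rot: [-0.005, 1.0, 0.0, 0.0]
wrist_force: [-0.5, 0.9, 1.0]
opening: 0.998
time: 8.22
ee_pos: [0.4432, 0.1209, 0.1262]
tool_rot: [0.066, 0.998, 0.002, 0.002]
wrist_force: [0.4, -0.1, -0.5]
opening: 1.001
time: 8.6
ee_pos: [0.4435, 0.139, 0.1233]
tool_rot: [0.068, 0.998, -0.0, -0.0]
wrist_force: [0.7, 0.1, -0.4]
opening: 1.001
8.65 [0.44352297 0.13873058 0.12325565] [ 6.87074612e-02  9.97636821e-01 -1.40428014e-04 -1.95418444e-04] [-0.37519558  0.07911079 -0.09270648]
```

View pics/w5.png

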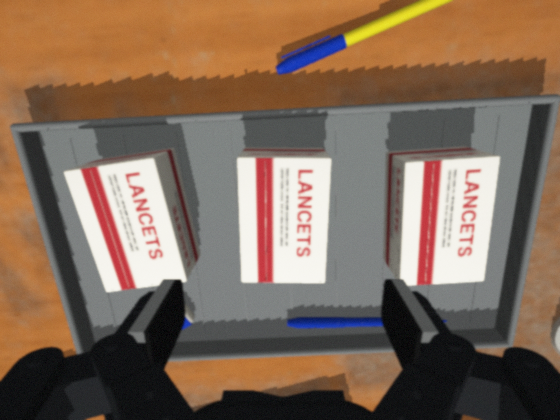

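M is centred between the fingers (columns 238 to 331) and square to them. Going down to grip it.

```bash
python3 -m inch '[[0,0,-20,0,0,0,1],[0,0,-50,0,0,0,1],[0,0,-80,0,0,0,1],[0,0,-96,0,0,0,1],[0,0,-100,0,0,0,1]]'; python3 -m inch '[[0,0,0,0,0,0,0.8],[0,0,0,0,0,0,0.5],[0,0,0,0,0,0,0.3],[0,0,0,0,0,0,0.3],[0,0,0,0,0,0,0.3]]' 40; python3 -m inch '[[0,0,0,0,0,0,0.3],[0,0,3,0,0,0,0.3],[0,0,15,0,0,0,0.3],[0,0,40,0,0,0,0.3],[0,0,70,0,0,0,0.3]]';python3 -m inch '[[0,0,20,0,0,0,0.3],[0,0,30,0,0,0,0.3],[0,0,30,0,0,0,0.3]]';for i in 1 2 3 4; do python3 -m inch '[[0,0,0,0,0,0,0.3]]' | grep -E 'force|open|ee'; done
python3 - <<'E'
from h import *
a=robot.snapshot("wrist"); cv2.imwrite("pics/w6.png",a)
s=robot.get_state();print(s["time"],s["ee_pos"],s["tool_rot"],s["wrist_force"],s["moment"])
E
```

```text
time: 9.28
ee_pos: [0.4433, 0.1382, 0.0225]
tool_rot: [0.069, 0.998, -0.001, -0.001]
wrist_force: [0.1, 0.5, 0.5]
opening: 1.0
time: 9.9
ee_pos: [0.4443, 0.1396, 0.0241]
tool_rot: [0.068, 0.998, 0.0, 0.001]
wrist_force: [-0.7, -1.6, 6.9]
opening: 0.695
time: 10.52
ee_pos: [0.4435, 0.1392, 0.0944]
tool_rot: [0.069, 0.998, -0.0, -0.0]
wrist_force: [0.4, -0.1, -1.9]
opening: 0.692
time: 10.9
ee_pos: [0.444, 0.1397, 0.1239]
tool_rot: [0.069, 0.998, 0.001, 0.0]
wrist_force: [-0.6, -0.5, -3.2]
opening: 0.691
ee_pos: [0.4433, 0.1391, 0.1226]
wrist_force: [0.9, -0.5, -1.8]
opening: 0.695
ee_pos: [0.4434, 0.1391, 0.1225]
wrist_force: [-0.0, -0.4, -1.2]
opening: 0.694
ee_pos: [0.4436, 0.1393, 0.1227]
wrist_force: [-0.2, 0.6, -1.6]
opening: 0.691
ee_pos: [0.4437, 0.1394, 0.123]
wrist_force: [-0.2, -0.9, -2.2]
opening: 0.69
11.45 [0.44377121 0.13942093 0.12307771] [ 6.85793503e-02  9.97645638e-01 -1.47305147e-04 -1.80292565e-04] [ 0.43558549 -0.35831791 -1.83978097] [-0.00113284 -0.05525942  0.02604679]
```

View pics/w6.png

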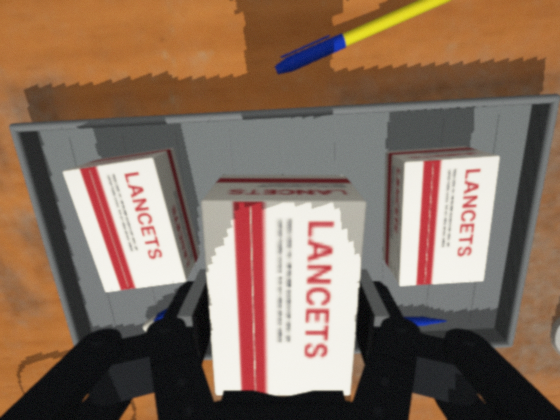

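M reads about 1.8 N, so it is part-used. Carrying it over the far bay.

```bash
python3 -m inch '[[8,-35,0,0,0,-0.01,0.3],[20,-85,0,0,0,-0.02,0.3],[33,-140,0,0,0,-0.03,0.3],[45,-195,0,0,0,-0.04,0.3],[57,-245,0,0,0,-0.044,0.3]]'; python3 -m inch '[[12,-50,0,0,0,0,0.3],[23,-95,0,0,0,0,0.3],[31,-128,0,0,0,0,0.3],[35,-142,0,0,0,0,0.3],[35,-142,0,0,0,0,0.3]]'; python3 -m inch '[[0,0,0,0,0,0,0.3],[0,0,0,0,0,0,0.3]]'
python3 - <<'E'
from h import *
K,V=cam("wrist"); np.savez("w7.npz",K=K,V=V)
a=robot.snapshot("wrist"); cv2.imwrite("pics/w7.png",cv2.resize(a,(800,600),interpolation=cv2.INTER_CUBIC))
b=robot.snapshot("side"); cv2.imwrite("pics/s7.png",b)
s=robot.get_state();print(s["time"],s["ee_pos"],s["tool_rot"],s["wrist_force"],s["moment"])
E
```

```text
time: 12.08
ee_pos: [0.5011, -0.1074, 0.1234]
tool_rot: [0.091, 0.996, 0.0, 0.0]
wrist_force: [1.2, 0.9, -1.3]
opening: 0.693
time: 12.7
ee_pos: [0.5356, -0.248, 0.1228]
tool_rot: [0.091, 0.996, 0.0, -0.0]
wrist_force: [-0.2, -0.1, -1.8]
opening: 0.691
time: 12.95
ee_pos: [0.5358, -0.2466, 0.1235]
tool_rot: [0.09, 0.996, 0.0, 0.0]
wrist_force: [0.2, -0.7, -0.5]
opening: 0.694
13.05 [ 0.53591292 -0.24675493  0.12354867] [8.99141766e-02 9.95949503e-01 2.59403851e-05 1.65464261e-04] [-0.07884648  0.65655407 -1.83300285] [ 0.0211589   0.00942806 -0.01196431]
```

View pics/w7.png

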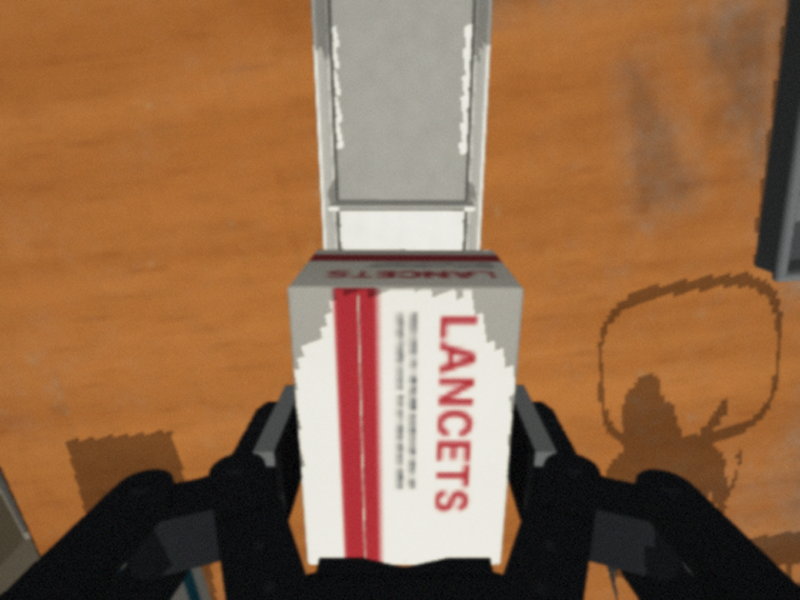

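```bash
python3 - <<'E'
from h import *
d=np.load("w7.npz");kv=(d["K"],d["V"])
tcp=np.array([.5359,-.24675]); th=-2*.09
ex=np.array([np.cos(th),np.sin(th)]); ey=np.array([-ex[1],ex[0]])
def f(n,px,z):
    P=ray("wrist",np.array(px)*.7,z,kv)[:,:2]-tcp; print(n,(np.c_[P@ex,P@ey]*1000).round(1).tolist())
f("lipL",[(315,60),(323,230)],.022); f("lipR",[(491,50),(481,230)],.022)
f("div",[(330,206),(475,206)],.026)
f("under",[(312,253),(489,252)],.1032); f("top",[(290,288),(522,288),(507,562)],.148)
E
```

```text
lipL [[-114.2, -39.9], [-38.1, -40.3]]
lipR [[-118.2, 38.3], [-38.1, 37.8]]
div [[-50.3, -35.7], [-50.3, 33.8]]
under [[-44.7, -31.0], [-45.1, 28.1]]
top [[-46.0, -28.5], [-46.0, 28.9], [40.7, 30.9]]
```

View pics/s7.png

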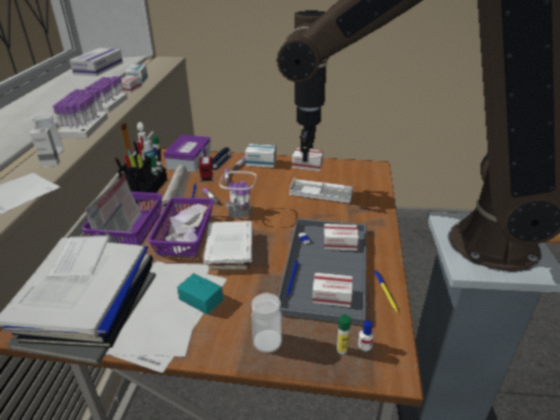

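In tool coordinates the holder's lips are centred at -1.0 mm and the carton at about -0.6 mm. The divider puts the bay centre at about -0.8 mm lengthwise, so the carton is aligned to within 1 mm. Lowering.

```bash
python3 -m inch '[[-1,0,-15,0,0,0,0.3],[-1,0,-35,0,0,0,0.3],[-1,0,-55,0,0,0,0.3],[-1,0,-70,0,0,0,0.3],[-1,0,-78,0,0,0,0.3]]'; python3 -m inch '[[0,0,-6,0,0,0,0.3],[0,0,-12,0,0,0,0.3],[0,0,-16,0,0,0,0.3],[0,0,-19,0,0,0,0.3],[0,0,-20,0,0,0,0.3]]';python3 -m inch '[[0,0,0,0,0,0,0.3],[0,0,0,0,0,0,0.3]]'
python3 - <<'E'
from h import *
a=robot.snapshot("wrist"); cv2.imwrite("pics/w8.png",a)
s=robot.get_state();print(s["time"],s["ee_pos"],s["tool_rot"],s["wrist_force"],s["moment"])
E
```

```text
time: 13.68
ee_pos: [0.5343, -0.2474, 0.044]
tool_rot: [0.09, 0.996, 0.0, -0.001]
wrist_force: [-0.9, -0.7, -2.2]
opening: 0.692
time: 14.3
ee_pos: [0.5349, -0.2476, 0.0253]
tool_rot: [0.09, 0.996, -0.0, 0.0]
wrist_force: [0.2, 0.1, -0.4]
opening: 0.692
time: 14.55
ee_pos: [0.535, -0.2476, 0.0255]
tool_rot: [0.09, 0.996, -0.0, 0.0]
wrist_force: [-0.6, -0.2, -2.2]
opening: 0.694
14.6 [ 0.53494575 -0.24753764  0.02545153] [9.04721330e-02 9.95898978e-01 3.39278910e-06 1.38960220e-04] [ 0.30960925 -0.25381913 -1.92350049] [-0.06504609 -0.01170221 -0.01783891]
```

View pics/w8.png

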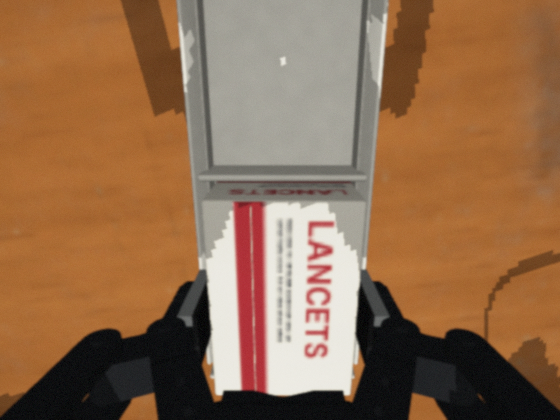

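It is inside the bay behind the divider and still hanging free. Another 1 mm down, then release and retreat upward.

```bash
python3 -m inch '[[0,0,-1,0,0,0,0.3],[0,0,-1,0,0,0,0.5],[0,0,-1,0,0,0,0.75],[0,0,-1,0,0,0,1],[0,0,-1,0,0,0,1]]'; python3 -m inch '[[0,0,0,0,0,0,1],[0,0,10,0,0,0,1],[0,0,40,0,0,0,1],[0,0,80,0,0,0,1],[0,0,110,0,0,0,1]]'
python3 - <<'E'
from h import *
K,V=cam("wrist"); np.savez("w9.npz",K=K,V=V)
a=robot.snapshot("wrist"); cv2.imwrite("pics/w9.png",a)
s=robot.get_state();print(s["time"],s["ee_pos"],s["tool_rot"],s["wrist_force"],s["moment"])
E
```

```text
time: 15.22
ee_pos: [0.5349, -0.2476, 0.0242]
tool_rot: [0.09, 0.996, -0.0, -0.0]
wrist_force: [-0.3, 0.6, 0.7]
opening: 0.999
time: 15.85
ee_pos: [0.5353, -0.2477, 0.1368]
tool_rot: [0.09, 0.996, -0.0, 0.001]
wrist_force: [0.8, -0.5, -0.8]
opening: 1.003
15.9 [ 0.53722429 -0.24835364  0.14089114] [ 8.99697500e-02  9.95937837e-01 -7.85448193e-04  3.55704488e-03] [ 1.97840381 -0.93058293  3.3429841 ] [-0.12999316 -0.31647991  0.01711023]
```

View pics/w9.png

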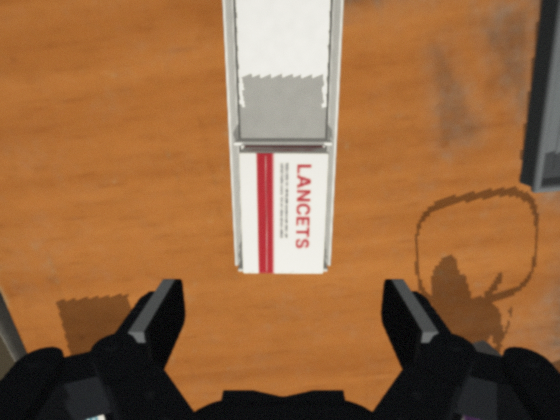

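M lies flat and square in the far bay (240 to 328 wide, rows 153 to 273). Moving to R.

```bash
python3 -m inch '[[-9,58,0,0,0,0.012,1],[-18,116,0,0,0,0.024,1],[-27,174,0,0,0,0.036,1],[-35,232,0,0,0,0.048,1],[-44,290,0,0,0,0.06,1]]'; python3 -m inch '[[-9,58,0,0,0,0.012,1],[-18,116,0,0,0,0.024,1],[-27,174,0,0,0,0.036,1],[-31,205,0,0,0,0.055,1],[-31,205,0,0,0,0.055,1]]';python3 -m inch '[[0,0,0,0,0,0,1],[0,0,0,0,0,0,1]]'
python3 - <<'E'
from h import *
K,V=cam("wrist"); np.savez("w10.npz",K=K,V=V)
a=robot.snapshot("wrist"); cv2.imwrite("pics/w10.png",a)
s=robot.get_state();print(s["time"],s["ee_pos"],s["tool_rot"],s["wrist_force"],s["moment"])
E
```

```text
time: 16.52
ee_pos: [0.4906, 0.0443, 0.1351]
tool_rot: [0.06, 0.998, 0.0, 0.001]
wrist_force: [1.5, -0.3, 0.4]
opening: 1.002
time: 17.15
ee_pos: [0.4596, 0.2497, 0.1347]
tool_rot: [0.031, 1.0, 0.0, 0.0]
wrist_force: [0.5, -0.6, -0.4]
opening: 1.003
time: 17.4
ee_pos: [0.4599, 0.2466, 0.1345]
tool_rot: [0.034, 0.999, 0.0, 0.0]
wrist_force: [0.3, 0.1, 0.0]
opening: 1.001
17.45 [0.45997405 0.24656382 0.13447252] [3.37085815e-02 9.99431704e-01 2.23261268e-05 2.62725235e-05] [ 0.64689738  0.2381982  -0.1103482 ] [0.00156454 0.00562591 0.02604268]
```

View pics/w10.png

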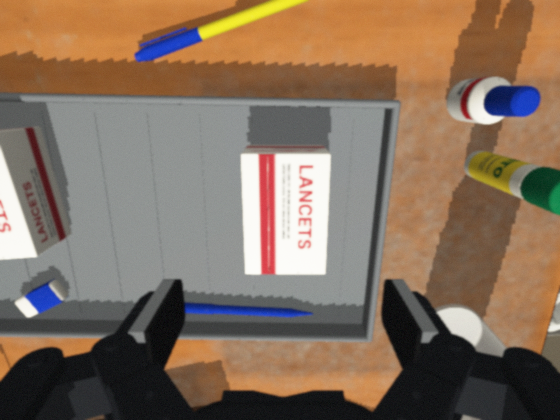

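```bash
python3 -m inch '[[0,1,-25,0,0,0,1],[0,1,-60,0,0,0,1],[0,1,-92,0,0,0,1],[0,1,-107,0,0,0,1],[0,1,-112,0,0,0,1]]'; python3 -m inch '[[0,0,0,0,0,0,0.8],[0,0,0,0,0,0,0.5],[0,0,0,0,0,0,0.3],[0,0,0,0,0,0,0.3],[0,0,0,0,0,0,0.3]]' 40; python3 -m inch '[[0,0,0,0,0,0,0.3],[0,0,3,0,0,0,0.3],[0,0,15,0,0,0,0.3],[0,0,40,0,0,0,0.3],[0,0,70,0,0,0,0.3]]';python3 -m inch '[[0,0,20,0,0,0,0.3],[0,0,30,0,0,0,0.3],[0,0,30,0,0,0,0.3]]';for i in 1 2 3 4; do python3 -m inch '[[0,0,0,0,0,0,0.3]]' | grep -E 'force|open|ee'; done
python3 - <<'E'
from h import *
s=robot.get_state();print(s["time"],s["ee_pos"],s["tool_rot"],s["wrist_force"],s["moment"])
E
```

```text
time: 18.08
ee_pos: [0.46, 0.248, 0.0219]
tool_rot: [0.033, 0.999, -0.0, -0.0]
wrist_force: [-0.1, 0.4, 0.8]
opening: 1.0
time: 18.7
ee_pos: [0.4605, 0.2491, 0.0234]
tool_rot: [0.033, 0.999, 0.001, 0.001]
wrist_force: [-0.9, -0.7, 6.6]
opening: 0.693
time: 19.32
ee_pos: [0.4595, 0.2481, 0.0933]
tool_rot: [0.033, 0.999, -0.0, -0.0]
wrist_force: [0.2, -0.4, -1.6]
opening: 0.694
time: 19.7
ee_pos: [0.46, 0.2487, 0.123]
tool_rot: [0.033, 0.999, 0.001, 0.0]
wrist_force: [-0.8, -0.9, -1.6]
opening: 0.697
ee_pos: [0.4594, 0.248, 0.1215]
wrist_force: [-0.2, -0.0, -1.1]
opening: 0.691
ee_pos: [0.4594, 0.2481, 0.1214]
wrist_force: [-0.0, 0.7, -1.3]
opening: 0.691
ee_pos: [0.4596, 0.2482, 0.1217]
wrist_force: [-0.1, 0.5, -1.6]
opening: 0.689
ee_pos: [0.4597, 0.2484, 0.122]
wrist_force: [-0.4, -0.6, -1.9]
opening: 0.691
20.2 [0.45973699 0.24838157 0.1219802 ] [ 3.31163395e-02  9.99451456e-01 -2.26852579e-04 -2.10835370e-04] [-0.37839732 -0.57341235 -1.90525392] [ 0.01456401 -0.05492917  0.02897862]
```

R reads about 1.5 N, so it is also part-used. Carrying it to the near bay.

```bash
python3 -m inch '[[-1,-35,0,0,0,-0.01,0.3],[-3,-85,0,0,0,-0.02,0.3],[-6,-140,0,0,0,-0.035,0.3],[-9,-195,0,0,0,-0.05,0.3],[-12,-250,0,0,0,-0.065,0.3]]'; python3 -m inch '[[-3,-55,0,0,0,-0.015,0.3],[-6,-110,0,0,0,-0.03,0.3],[-8,-165,0,0,0,-0.04,0.3],[-9,-205,0,0,0,-0.05,0.3],[-10,-228,0,0,0,-0.05,0.3]]'; python3 -m inch '[[0,0,0,0,0,0,0.3],[0,0,0,0,0,0,0.3],[0,0,0,0,0,0,0.3]]'
python3 - <<'E'
from h import *
K,V=cam("wrist"); np.savez("w11.npz",K=K,V=V)
a=robot.snapshot("wrist"); cv2.imwrite("pics/w11.png",cv2.resize(a,(800,600),interpolation=cv2.INTER_CUBIC))
s=robot.get_state();print(s["time"],s["ee_pos"],s["tool_rot"],s["wrist_force"],s["moment"])
E
```

```text
time: 20.82
ee_pos: [0.4476, -0.003, 0.1226]
tool_rot: [0.065, 0.998, 0.0, 0.0]
wrist_force: [0.5, -0.2, -0.9]
opening: 0.694
time: 21.45
ee_pos: [0.4375, -0.2315, 0.1222]
tool_rot: [0.091, 0.996, -0.0, -0.0]
wrist_force: [1.4, 1.1, -1.4]
opening: 0.691
time: 21.82
ee_pos: [0.438, -0.2288, 0.1224]
tool_rot: [0.09, 0.996, 0.0, 0.0]
wrist_force: [-0.2, -0.4, -1.0]
opening: 0.692
21.875 [ 0.43802396 -0.22882094  0.12241209] [8.98664364e-02 9.95953820e-01 1.21462501e-05 1.06886437e-04] [ 0.46795923  0.04645487 -1.09276392] [ 0.02243481 -0.06107314  0.00483078]
```

View pics/w11.png

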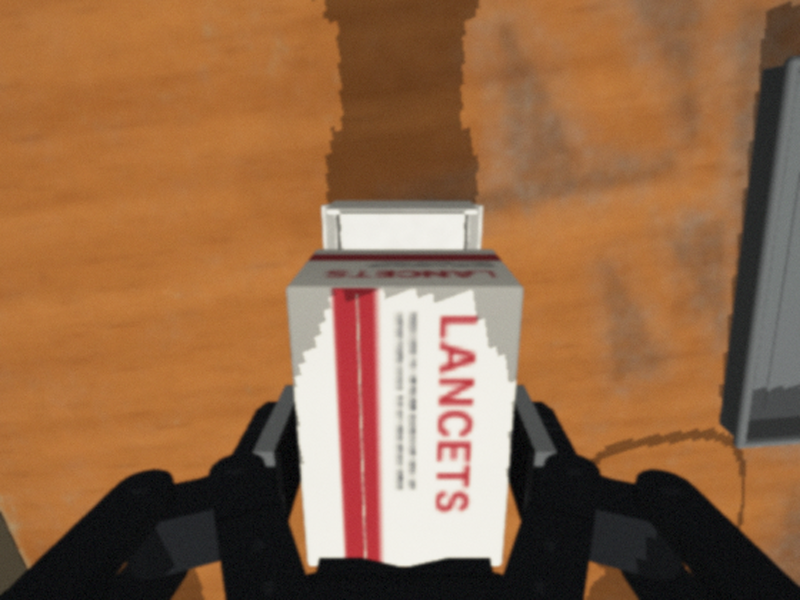

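```bash
python3 - <<'E'
from h import *
d=np.load("w11.npz");kv=(d["K"],d["V"])
tcp=np.array([.4380,-.2288]); th=-2*.09
ex=np.array([np.cos(th),np.sin(th)]); ey=np.array([-ex[1],ex[0]])
def f(n,px,z):
    P=ray("wrist",np.array(px)*.7,z,kv)[:,:2]-tcp; print(n,(np.c_[P@ex,P@ey]*1000).round(1).tolist())
f("lip",[(324,240),(482,240)],.022)
f("endtop outer",[(323,204),(483,204)],.032); f("endtop inner",[(340,212),(470,212)],.032)
f("inner walls top",[(340,240),(468,240)],.022)
f("under",[(312,252),(491,252)],.102); f("top",[(288,288),(523,288),(507,562)],.147)
print(ex*1e3,ey)
E
```

```text
lip [[-33.2, -40.1], [-33.2, 38.2]]
endtop outer [[-52.1, -38.0], [-52.1, 36.2]]
endtop inner [[-48.4, -30.3], [-48.4, 30.3]]
inner walls top [[-33.2, -32.2], [-33.2, 31.3]]
under [[-45.0, -31.2], [-45.0, 28.6]]
top [[-46.0, -29.1], [-46.0, 28.9], [40.6, 30.7]]
[ 983.84369279 -179.02957343] [0.17902957 0.98384369]
```

The carton is aligned within 1 mm here as well. Lowering with a -1 mm x correction.

```bash
python3 -m inch '[[-1,0,-15,0,0,0,0.3],[-1,0,-35,0,0,0,0.3],[-1,0,-55,0,0,0,0.3],[-1,0,-70,0,0,0,0.3],[-1,0,-77,0,0,0,0.3]]'; python3 -m inch '[[0,0,-6,0,0,0,0.3],[0,0,-12,0,0,0,0.3],[0,0,-16,0,0,0,0.3],[0,0,-19,0,0,0,0.3],[0,0,-20,0,0,0,0.3]]';python3 -m inch '[[0,0,0,0,0,0,0.3],[0,0,0,0,0,0,0.3]]'
python3 - <<'E'
from h import *
a=robot.snapshot("wrist"); cv2.imwrite("pics/w12.png",a)
s=robot.get_state();print(s["time"],s["ee_pos"],s["tool_rot"],s["wrist_force"],s["moment"])
E
```

```text
time: 22.5
ee_pos: [0.4369, -0.229, 0.0448]
tool_rot: [0.09, 0.996, -0.0, -0.0]
wrist_force: [-0.2, 0.0, -0.2]
opening: 0.693
time: 23.12
ee_pos: [0.4368, -0.2296, 0.0252]
tool_rot: [0.091, 0.996, -0.0, -0.0]
wrist_force: [-0.7, 0.4, -1.6]
opening: 0.695
time: 23.38
ee_pos: [0.437, -0.2296, 0.0255]
tool_rot: [0.09, 0.996, -0.0, 0.0]
wrist_force: [-0.3, 0.9, -0.2]
opening: 0.698
23.425 [ 0.43691657 -0.22955785  0.02544883] [ 9.04600311e-02  9.95900077e-01 -1.07271071e-05  1.35880054e-04] [ 0.4374601  -0.04551285 -1.57955232] [-0.01666019 -0.00593332  0.01515591]
```

View pics/w12.png

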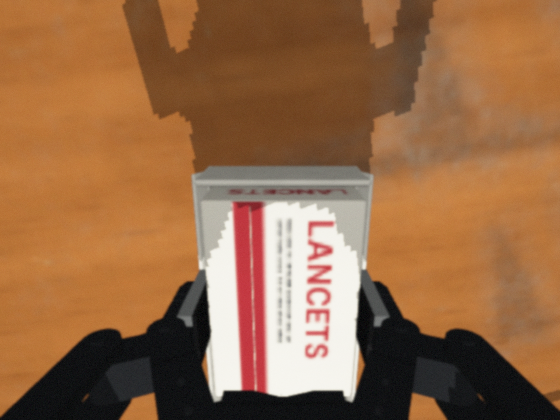

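The carton is inside the near bay, behind the end wall at row 170 to 185. Releasing, then going back to L.

```bash
python3 -m inch '[[0,0,-1,0,0,0,0.3],[0,0,-1,0,0,0,0.5],[0,0,-1,0,0,0,0.75],[0,0,-1,0,0,0,1],[0,0,-1,0,0,0,1]]'; python3 -m inch '[[0,0,0,0,0,0,1],[0,0,10,0,0,0,1],[0,0,40,0,0,0,1],[30,0,80,0,0,0,1],[50,0,110,0,0,0,1]]'; python3 -m inch '[[0,0,0,0,0,0,1],[0,0,0,0,0,0,1]]'
python3 - <<'E'
from h import *
K,V=cam("wrist"); np.savez("w13.npz",K=K,V=V)
a=robot.snapshot("wrist"); cv2.imwrite("pics/w13.png",a)
s=robot.get_state();print(s["time"],s["ee_pos"],s["tool_rot"],s["wrist_force"],s["moment"])
E
```

```text
time: 24.05
ee_pos: [0.4369, -0.2296, 0.0243]
tool_rot: [0.09, 0.996, -0.0, 0.0]
wrist_force: [1.2, 0.2, 1.1]
opening: 0.999
time: 24.68
ee_pos: [0.4883, -0.2297, 0.1371]
tool_rot: [0.09, 0.996, -0.0, 0.001]
wrist_force: [-0.3, -0.1, -0.8]
opening: 0.996
time: 24.92
ee_pos: [0.4861, -0.2294, 0.1342]
tool_rot: [0.091, 0.996, 0.0, -0.0]
wrist_force: [-1.1, 0.7, 0.1]
opening: 1.001
24.975 [ 0.48572963 -0.22935572  0.13374701] [ 9.06213413e-02  9.95885173e-01  1.68320323e-04 -6.82832763e-04] [ 0.0190528  -0.41009276 -0.89116342] [0.01851728 0.03361728 0.02974063]
```

View pics/w13.png

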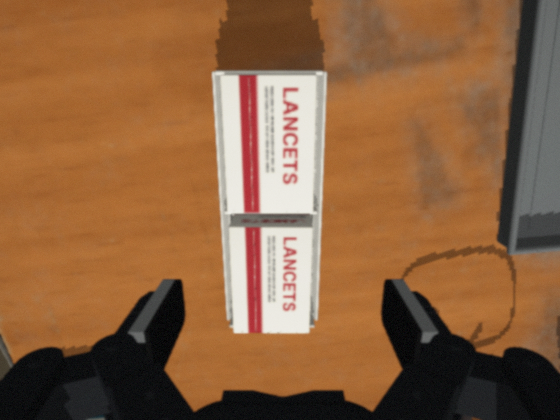

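```bash
python3 - <<'E'
from h import *
d=np.load("w13.npz");kv=(d["K"],d["V"])
for n,Q in dict(near=[(223,75),(314,75),(312,213),(228,213)],far=[(229,227),(311,227),(309,333),(234,331)]).items():
    P=ray("wrist",Q,.049,kv)[:,:2]; print(n,P.mean(0).round(4),[np.linalg.norm(P[i]-P[(i+1)%4]).round(4) for i in range(4)])
E
python3 -m inch '[[-9,50,0,0,0,0.035,1],[-18,100,0,0,0,0.07,1],[-27,155,0,0,0,0.105,1],[-36,205,0,0,0,0.14,1],[-45,250,0,0,0,0.175,1]]'; python3 -m inch '[[-8,14,0,0,0,0.017,1],[-8,14,0,0,0,0.017,1],[-8,14,0,0,0,0.017,1]]'
python3 - <<'E'
from h import *
K,V=cam("wrist"); np.savez("w14.npz",K=K,V=V)
a=robot.snapshot("wrist"); cv2.imwrite("pics/w14.png",a)
s=robot.get_state();print(s["time"],s["ee_pos"],s["tool_rot"],s["wrist_force"],s["moment"])
E
```

```text
near [ 0.4361 -0.2295] [np.float64(0.0556), np.float64(0.0889), np.float64(0.0582), np.float64(0.0889)]
far [ 0.5332 -0.2474] [np.float64(0.0575), np.float64(0.0888), np.float64(0.0587), np.float64(0.0869)]
time: 25.6
ee_pos: [0.4404, 0.0215, 0.1337]
tool_rot: [0.002, 1.0, -0.0, -0.001]
wrist_force: [0.3, 0.2, 0.6]
opening: 1.002
time: 25.98
ee_pos: [0.4335, 0.0339, 0.1339]
tool_rot: [-0.005, 1.0, -0.0, -0.0]
wrist_force: [-0.8, 0.1, -0.5]
opening: 1.001
26.025 [0.43367973 0.0337582  0.13398029] [-4.96006681e-03  9.99987616e-01 -2.16819683e-04 -3.43026180e-04] [ 0.95205372  0.20353746 -0.14630819] [ 0.01275472 -0.00146863  0.00043421]
```

View pics/w14.png

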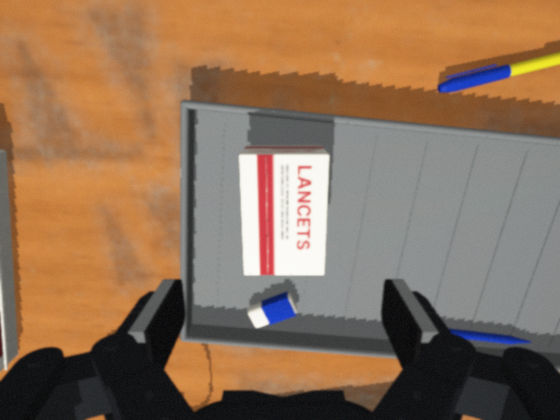

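L stands centred (239 to 330) and square, and the eraser is clear of it. Gripping and lifting.

```bash
python3 -m inch '[[0,0,-25,0,0,0,1],[0,0,-60,0,0,0,1],[0,0,-92,0,0,0,1],[0,0,-107,0,0,0,1],[0,0,-111,0,0,0,1]]'; python3 -m inch '[[0,0,0,0,0,0,0.8],[0,0,0,0,0,0,0.5],[0,0,0,0,0,0,0.3],[0,0,0,0,0,0,0.3],[0,0,0,0,0,0,0.3]]' 50; python3 -m inch '[[0,0,0,0,0,0,0.3],[0,0,3,0,0,0,0.3],[0,0,15,0,0,0,0.3],[0,0,40,0,0,0,0.3],[0,0,75,0,0,0,0.3]]';python3 -m inch '[[0,0,35,0,0,0,0.3],[0,0,70,0,0,0,0.3],[0,0,95,0,0,0,0.3],[0,0,103,0,0,0,0.3],[0,0,103,0,0,0,0.3]]';for i in 1 2 3 4 5; do python3 -m inch '[[0,0,0,0,0,0,0.3],[0,0,0,0,0,0,0.3]]' | grep -E 'force|open|ee'; done
python3 - <<'E'
from h import *
cv2.imwrite("pics/w15.png",robot.snapshot("wrist"))
cv2.imwrite("pics/s15.png",robot.snapshot("side"));cv2.imwrite("pics/c15.png",robot.snapshot("scene"))
s=robot.get_state();print(s["time"],s["ee_pos"],s["tool_rot"],s["wrist_force"],s["moment"])
E
```

```text
time: 26.65
ee_pos: [0.4333, 0.0333, 0.0222]
tool_rot: [-0.005, 1.0, -0.001, -0.001]
wrist_force: [1.2, -0.8, -0.4]
opening: 0.999
time: 27.28
ee_pos: [0.4344, 0.0345, 0.0241]
tool_rot: [-0.005, 1.0, 0.0, 0.001]
wrist_force: [-1.0, -2.0, 7.6]
opening: 0.689
time: 27.9
ee_pos: [0.4329, 0.0341, 0.099]
tool_rot: [-0.005, 1.0, -0.0, -0.001]
wrist_force: [0.8, 0.2, -3.8]
opening: 0.688
time: 28.52
ee_pos: [0.4335, 0.0345, 0.2012]
tool_rot: [-0.005, 1.0, 0.0, 0.0]
wrist_force: [0.5, 0.7, -5.2]
opening: 0.683
ee_pos: [0.4333, 0.0342, 0.2003]
wrist_force: [0.3, -0.3, -3.2]
opening: 0.691
ee_pos: [0.4338, 0.0344, 0.201]
wrist_force: [0.7, -0.8, -3.7]
opening: 0.691
ee_pos: [0.4338, 0.0345, 0.2013]
wrist_force: [-0.1, 0.0, -4.8]
opening: 0.69
ee_pos: [0.4338, 0.0345, 0.2013]
wrist_force: [0.6, 0.5, -4.1]
opening: 0.692
ee_pos: [0.4339, 0.0345, 0.2013]
wrist_force: [0.0, 0.5, -3.8]
opening: 0.688
29.925 [0.43385069 0.03446032 0.20129439] [-5.40216364e-03  9.99985408e-01 -4.74622133e-06  4.13662378e-06] [-0.62136043  0.64021995 -4.06175814] [ 0.00935668 -0.0584576  -0.020141  ]
```

View pics/w15.png

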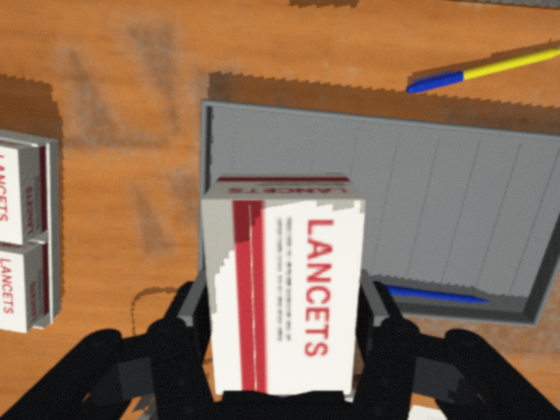

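View pics/s15.png

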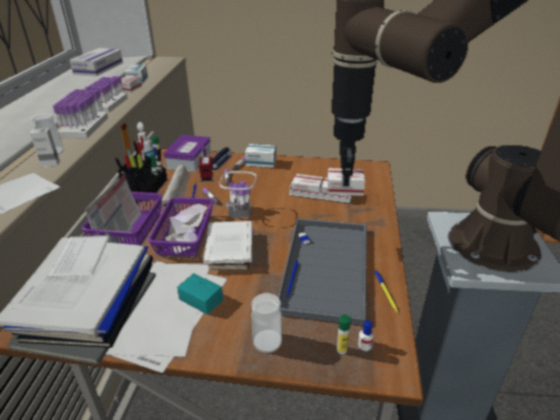

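View pics/c15.png

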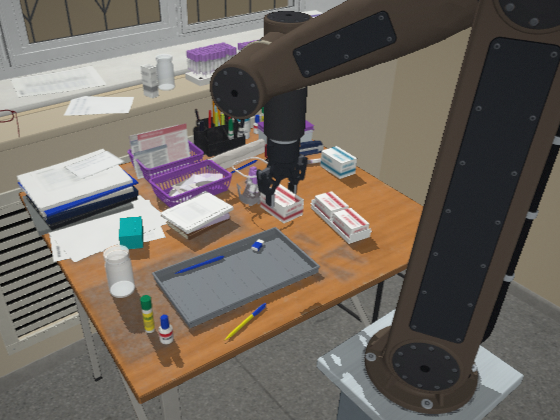

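The carton in the gripper is level and weighs about 4.0 N. The two part-used cartons sit flat in the holder at scene (328,207) and (350,223), and the pen and eraser have not moved. Handing in.

```bash
python3 -c "
from workcell import robot
print(robot.job_done())"
```

```text
the job is handed in; nothing more can be done
None
```

I found the full carton, put the two part-used ones in the holder, and handed the job in at about 30 s while holding the full one up. `job_done()` gives no verdict, so the result rests on my own checks.

- **Weighing:** The carton nearest the holder read about 4.0 N (about 0.40 kg), so it is the full one. The other two read about 1.8 N and 1.5 N. I set the full one back where it lay while I placed the others.
- **Placing:** The middle carton went into the far bay and the third into the near bay. After release, the wrist camera put each within about 2 mm of its bay centre, looking flat and seated. I had no direct reading of the force on the holder or of the exact tilt.
- **Full carton:** Held level in the gripper at 50 N, centre about 0.20 m above the desk, touching nothing. It read about 4 N again.
- **Pen and eraser:** They looked unmoved in the last scene picture.

Nothing failed or disagreed. The largest force I saw was about 20 N at the wrist, when I set the full carton back in the tray.

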